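# Shut the fine valve before a leak test

## Robot

A 6-joint arm with a two-finger parallel gripper is mounted at the origin on the work surface. World frame = base frame: x ahead of the robot, y to its left, z up, the work surface at z = 0. Lengths are in mm, angles in rad, forces in N, time in s.
With the tool pointing down it reaches from about 400 to 925 mm from the base axis. Payload 12.5 kg.
Tool frame: the origin (TCP) lies at the very end of the fingers, on their centre line; the grasp point (between the pads) lies 19 mm behind it; z points along the fingers, y is the line along which they close (so a half turn about z gives the same grasp; the last joint's range is limited). The gripper opens to 95 mm and grips with 3 to 60 N. Pads are 20 mm wide; open, the fingers measure 119 mm over their backs; the gripper's body (75 mm by 180 mm) begins 59 mm behind the grasp point.
Start: joints at [-1.212, 0.491, 1.559, -0, 1.092, -0.106], TCP at [280.177, -558.702, 214.661] pointing down, gripper open.
Joint ranges: [-3.1, 3.1], [-0.84, 2.19], [0.05, 2.79], [-1.13, 4.28], [0.06, 2.93], [-2.69, 2.69]. Speed limits (rad/s): [2.22, 2.22, 2.79, 3.14, 3.14, 3.14].

## Interface

Orientations are given as [roll, pitch, yaw] about the fixed x, y, z axes, in that order (R = Rz(yaw) Ry(pitch) Rx(roll)).
In Python, from cell import state, imaging, env, spot_in, mark_of gives the robot as it stands. The module is installed in compiled form; this text tells all that it offers.
- The arm moves only by the tool step_arm, never from a script. Its argument "increments" is a list of rows, each an object with "slide": the shift along the tool's x, y, z in m, a list of three; "roll": the turn about the tool's z in rad. A call has 1 to 5 rows; each row is the pose to reach, as a shift and turn from the pose commanded when the call began, along the tool's axes at that moment; what a row does not reach only later rows make up. A row lasts 1/8 s, in which the tool goes at most 62.5 mm and 10.7 degrees, less where a joint would pass 70% of its speed; a pose out of reach is approached as far as the arm can. A call with a gripper value outside its range is refused whole. "fingers" is the opening, from 0 (shut) to 1 (fully open), set as the call begins (left out, the last holds). The fingers move at their own pace and stop on an object; the grip force is fixed at half the most. Time passes only in rows, so rows that repeat a pose let the fingers close. It gives the time, the measured TCP pose, the force, the opening and the grip force at its end, in the units of the state.
- state(): the state, without advancing time (a new reading comes with each control period).
- imaging.read_camera(name): name is "scene" or "top"; returns a dict with "color" (480x640x3 uint8, red, green, blue), "z_map" (480x640 float32, mm along the optical axis (not along the pixel's ray), 0 where there is no reading), "intrinsics" (3x3 intrinsics, pixels), "camera_from_world" (4x4, takes a point from world to camera coordinates). Camera axes: x right, y up, looking along -z (the intrinsics and any distortion apply to the point x, -y, -z); pixel columns grow to the right and rows downward; lengths in mm; the calibration is good to about 2 mm. A picture is of the moment at which its call begins.
- env.job_done(): hands the job in; it is judged then, once.
Trained networks look in the newest picture that a camera, given by its name, has taken for a name from the list of things; names that differ only in an ending like _2 or _b are one class to them, and where a whole thing is asked for, a point or a joint stands for the part that bears it (a point fixed in the world has none). Each returns a list of dicts, best first, with "confidence" (0 to 1); they miss things now and then, are a little off and sometimes report something else, mostly with a low value. They report only what shows in the picture. A call takes as long as a camera call. They do not tell look-alikes from the thing itself.
- spot_in(camera, target): "bbox" ([left, top, right, bottom] in pixels, round what is visible of it).
- mark_of(camera, target): "uv" ([column, row] in pixels: a listed point, or the origin of a listed thing).
The state is a dict: "t": time; "joints": joint angles; "qvel": joint speeds; "tau": joint torques, N m; "eef_pos": TCP position; "tcp_rot": TCP orientation; "ft_force": force on the tool from outside, world axes, zero at the start; "moment": the same for the moment, N m; "opening": opening from 0.0 (shut) to 1.0 (fully open); "grip_force": force on a finger pad.
Only numpy, scipy, OpenCV 4.12 (cv2) and the standard library are available. Lean on these libraries where they do the work, as an engineer would, in place of code of your own. Each camera call takes 0.05 s, during which the arm holds its last target. There are 200 camera calls.

## Task

For the leak test, turn the fine knob (the inner bar on top of the valve box) clockwise until you feel it seat, and nip it up gently so that it stays shut, without dragging the coarse knob around and below it. Then let go of it and throw the outlet lever all the way over, away from the robot. Leave everything else on the bench where it is.

Things in the scene. Friction and masses are not known exactly. Their poses are not given: they have to be found in the camera images.
- valve: White fixed valve box, 110 x 110 mm and 55 mm tall, with the coarse and fine knobs one above the other on a vertical axis through the middle of its top. Origin at the centre of its underside; z up.
- fine_grip (a point): Point on the knobs' common vertical axis, at the height to grip the fine knob: a grey bar 34 mm long (this point's x axis), 12 mm thick (its y axis) and 30 mm tall (17 mm below this point to 13 mm above). The coarse knob's top is 26 mm below this point, with a brass collar 22 mm wide and 4 mm high on it.
- seat (a joint): How far the fine knob has wound up the valve's seat, rad, clockwise positive: 0 until it meets the seat. Winding up takes about 0.18 N m to begin and 2 N m more per rad. Up to 0.09 rad stays when the knob is let go; more springs back to that. Well nipped up is 0.03 or more (0.24 N m).
- coarse_mark (a point): White mark on the top face of the coarse knob, 28 mm from the axis; the knob is a grey ribbed disc 60 mm across, 16 mm thick, right under the fine knob. It carries the fine knob's seat and is dragged round if the fine knob is forced with more than about 0.5 N m.
- outlet: White fixed box, 100 x 100 mm and 40 mm tall, that carries the outlet lever in the middle of its top. Origin at the centre of its underside. Its x axis points roughly away from the robot, and the lever swings in its x-z plane, towards its +x.
- lever_tip (a point): Centre of the black ball, 26 mm across, at the tip of the outlet lever: a round steel rod 10 mm thick whose pivot is 62 mm above the bench, over the middle of the outlet box, and 80 mm below the ball. It starts leaning 0.5 rad to the box's -x side of upright and swings with little force (under 2 N at the ball).
- lever (a joint): Angle of the outlet lever, rad: 0 as it starts, leaning to the box's -x side; 1.0 thrown fully over to its +x side. It stays where it is left.
- fine: The fine knob itself. Clockwise seen from above shuts it. It starts 0.5 to 1.25 rad short of its seat and turns against only about 0.04 N m until it meets the seat; where the seat lies is not marked and must be felt. Origin on the axis, 22 mm below fine_grip; same axes as fine_grip.
- jar: Amber glass jar, 40 mm wide, 70 mm tall, standing between the two boxes; leave it alone. Origin at its underside.
- wrench: Steel wrench lying on the bench; leave it alone. Origin at its underside.
- driver: Screwdriver lying on the bench; leave it alone. Origin at its underside.
- solvent: Amber bottle, 70 mm wide, 170 mm tall; leave it alone. Origin at its underside.
- beaker: Glass cup, 70 mm wide, 90 mm tall; leave it alone. Origin at its underside.
- septa: Cardboard box 90 x 60 x 30 mm; leave it alone. Origin at its underside.
- mug: Blue mug, 80 mm wide, 90 mm tall; leave it alone. Origin at its underside.
Not all that is in view belongs to the job. What is shaped like the outlet but red is not meant.

How it is judged (in metres and radians):
On the way, in this order (a step that is already met when the one before it is completed fails the run):
1. the fine knob is seated and nipped up, with the lever not yet thrown (value of joint seat above 0.03 rad and value of joint lever below 0.3 rad), for 0.2 s.
2. the fine knob is let go, still nipped up (value of joint seat above 0.03 rad and contact force between the fingers and valve below 0.1 N and distance between the grasp point and fine_grip above 0.05 m), for 0.2 s.
3. the outlet lever is thrown over (value of joint lever above 0.85 rad), for 0.2 s.
At the end, for the whole second after the job is handed in: The fine knob is nipped up on its seat (seat wound up by more than 0.03 rad), the coarse knob's mark is within 2.5 mm of where it started, and the outlet lever stands beyond 0.85 rad of its 1.0 rad swing (value of joint seat above 0.03 rad and distance of coarse_mark from where it was at the start of the episode below 0.0025 m and value of joint lever above 0.85 rad); the robot touches nothing.
It fails at once if the coarse knob is turned (its rim mark moves by more than 2.5 mm) (distance of coarse_mark from where it was at the start of the episode above 0.0025 m).
It fails at once if the lever is thrown before the fine valve is shut (value of joint lever above 0.4 rad and value of joint seat below 0.02 rad).
It fails at once if another thing on the bench is moved by more than 20 mm (distance of any of jar, wrench, driver, solvent, beaker, septa, mug from where it was at the start of the episode above 0.02 m).
It also fails if it takes over 70 s, if anything falls off the work surface, if the arm or the gripper's body presses on something with over 40 N, if the wrist force passes 120 N, or if a joint passes its speed limit or range.

## Working session

There is one attempt and no reset: what is moved stays moved. The work goes in short steps, Python scripts to look and compute and a tool call to move; the robot and the scene stay as the last step left them, time stands still between calls to the robot, and variables do not carry over. Pictures are saved under pics/ and viewed, at most 10 in all, crops included, and the job is handed in when it is done.

Besides the shell and the picture viewer there is one more tool, called after "Request:" in YAML: its name, and indented under it one key for each argument. step_arm: Moves the arm, as the interface text tells. Its arguments: {"type":"object","properties":{"increments":{"type":"array"},"fingers":{"type":"number"}},"required":["increments"]}

```bash
mkdir -p pics; cat > h.py <<'E'
import numpy as np, cv2
from cell import state, imaging, env, spot_in, mark_of
def ray(c,uv):
    K=c['intrinsics'];T=np.linalg.inv(c['camera_from_world'])
    d=np.linalg.inv(K)@[uv[0],uv[1],1]; d=np.array([d[0],-d[1],-d[2]])
    return T[:3,3],T[:3,:3]@d   # d has unit depth
def at_z(c,uv,z):
    o,d=ray(c,uv); return o+d*(z-o[2])/d[2]
def at_depth(c,uv):
    o,d=ray(c,uv); return o+d*c['z_map'][int(round(uv[1])),int(round(uv[0]))]
def proj(c,p):
    q=c['camera_from_world']@[*p,1]; k=c['intrinsics']@[q[0],-q[1],-q[2]]; return k[:2]/k[2]
E
python3 - <<'E'
from h import *
np.set_printoptions(precision=1,suppress=True)
ims=[]
for n in ('scene','top'):
    c=imaging.read_camera(n); ims.append(c['color'])
    cv2.imwrite(f'pics/{n}0.png',c['color'][...,::-1])
    print(n,np.linalg.inv(c['camera_from_world'])[:3,3])
    for t in ('valve','fine_grip','coarse_mark','outlet','lever_tip','jar'):
        print(t,[(np.array(m['uv']),round(m['confidence'],2),at_depth(c,m['uv'])) for m in mark_of(n,t)])
    print([(t,[(np.array(m['bbox']),round(m['confidence'],2)) for m in spot_in(n,t)]) for t in ('outlet','fine')])
print(state())
E
```

```text
scene [1233.8 -714.1  730.5]
valve [(array([334.2, 226.7]), 0.72, array([367.9, 284. ,   1.9])), (array([342.2, 255.3]), 0.6, array([544.1, 119.3,  48. ]))]
fine_grip [(array([343. , 227.8]), 0.62, array([496.6, 172.8,  92.6]))]
coarse_mark [(array([337.9, 227.4]), 0.82, array([378.1, 290.2,   1.1]))]
outlet [(array([252.9, 317. ]), 0.95, array([ 570.5, -209.3,   42. ])), (array([276.8, 268.9]), 0.95, array([461.8, -41.4,  39.1])), (array([210.8, 277.4]), 0.73, array([ 376. , -185. ,   38.9]))]
lever_tip [(array([236.2, 264.4]), 0.77, array([1233.8, -714.1,  730.5])), (array([194.9, 229.5]), 0.58, array([ 295.4, -166.1,  135.8])), (array([261.4, 227. ]), 0.46, array([403.2, -39.2, 138.2])), (array([344.3, 255.9]), 0.36, array([548.5, 122.9,  46.6]))]
jar [(array([314.7, 290.7]), 0.59, array([580.3, -22.3,  23.1]))]
[('outlet', [(array([219.8, 263.8, 279.4, 333.9]), 0.89), (array([181.4, 226.6, 238.5, 292.3]), 0.72), (array([252. , 221.6, 298. , 282.1]), 0.59)]), ('fine', [])]
top [ 470.6   21.6 1342. ]
valve [(array([257.4, 250.4]), 0.9, array([496.7, 173.9, 116.4])), (array([336.8, 
[... 581 characters left out ...]
8.7]))]
jar [(array([335. , 224.8]), 0.56, array([559.5,  -6.2,  66.3]))]
[('outlet', [(array([378. , 214.5, 431.1, 260.6]), 0.92), (array([307.9, 253.5, 360.1, 308.5]), 0.76), (array([370.2, 297.1, 419.6, 349.4]), 0.74)]), ('fine', [(array([250.4, 242.3, 260.2, 254.6]), 0.59), (array([404.7, 235.3, 425.9, 256.6]), 0.5)])]
{'t': 0.9, 'joints': array([-1.2,  0.5,  1.6,  0. ,  1.1, -0.1]), 'qvel': array([ 0., -0., -0.,  0., -0.,  0.]), 'tau': array([  0. , -61.2, -25.8,   0.1,   0. ,   0. ]), 'eef_pos': array([ 280.2, -558.7,  214.7]), 'tcp_rot': array([ 3.1, -0. ,  0.5]), 'ft_force': array([-1.1, -0.8, -0.3]), 'moment': array([ 0.,  0., -0.]), 'grip_force': 0.0, 'opening': 0.9986692807647984}
```

View pics/scene0.png

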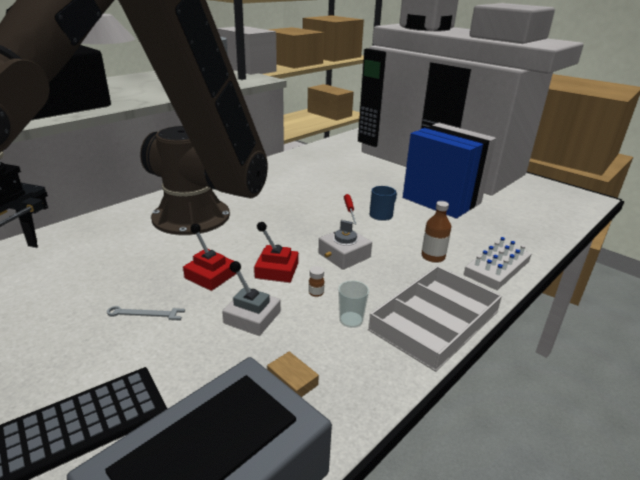

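View pics/top0.png

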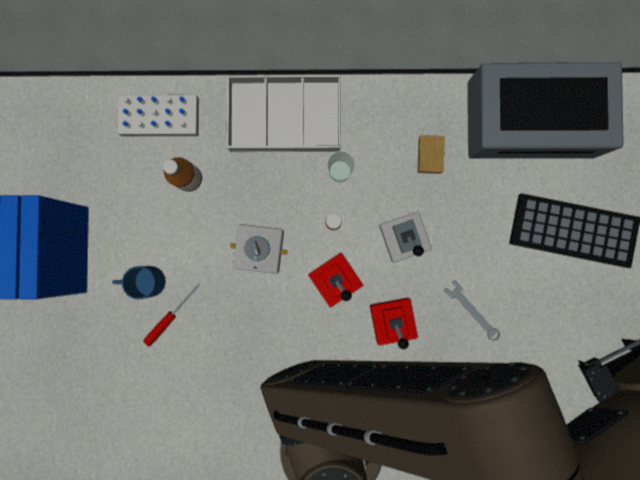

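```bash
python3 - <<'E'
from h import *
np.set_printoptions(precision=3,suppress=True)
c=imaging.read_camera('top')
def pts(u0,u1,v0,v1):
    v,u=np.mgrid[v0:v1,u0:u1]; o,_=ray(c,(0,0))
    P=np.array([at_depth(c,(a,b)) for a,b in zip(u.ravel(),v.ravel())]); return P,c['color'][v0:v1,u0:u1].reshape(-1,3)
P,_=pts(225,292,218,282)
def rect(Q):
    (x,y),(w,h),a=cv2.minAreaRect(Q[:,:2].astype(np.float32)); return np.array([x,y,w,h,a])
for lo,hi in ((95,130),(64,80),(45,62)):
    Q=P[(P[:,2]>lo)&(P[:,2]<hi)]; print(lo,len(Q),Q.mean(0),np.median(Q[:,2]),rect(Q))
Q=P[(P[:,2]>95)]; w,V=np.linalg.eigh(np.cov(Q[:,:2].T)); print('bar axis yaw',np.arctan2(V[1,1],V[0,1]),w**.5)
P,_=pts(370,440,205,270)
Q=P[(P[:,2]>30)&(P[:,2]<48)]; print('outlet',Q.mean(0),rect(Q))
Q=P[(P[:,2]>110)]; print('ball',len(Q),Q.mean(0),Q[:,2].max(), at_z(c,(418.6,245.6),132))
a=cv2.resize(c['color'][213:287,220:294],(400,400),interpolation=cv2.INTER_CUBIC)
b=cv2.resize(c['color'][201:275,370:444],(400,400),interpolation=cv2.INTER_CUBIC)
cv2.imwrite('pics/crop1.png',np.hstack([a,b])[...,::-1])
s=state();print(s['joints'],s['eef_pos'],s['tcp_rot'],s['moment'])
E
```

```text
95 86 [502.907 181.192 110.202] 111.20491882608007 [502.807 181.84   33.428  12.498  19.592]
64 417 [502.21  180.514  72.52 ] 72.41724880230208 [502.311 181.772  59.982  61.068   0.261]
45 1511 [502.79  180.601  54.372] 54.37067656168915 [503.062 182.253 111.05  109.739  83.307]
bar axis yaw 1.361556993140771 [ 7.969 59.777]
outlet [ 534.066 -174.415   38.979] [ 532.751 -179.253   99.873  100.658   18.742]
ball 121 [ 494.375 -167.87   268.042] 1342.0045591028947 [ 507.813 -193.674  132.   ]
[-1.212  0.491  1.559 -0.     1.092 -0.106] [ 280.17  -558.708  214.669] [3.141 0.    0.465] [-0.018  0.02  -0.007]
```

View pics/crop1.png

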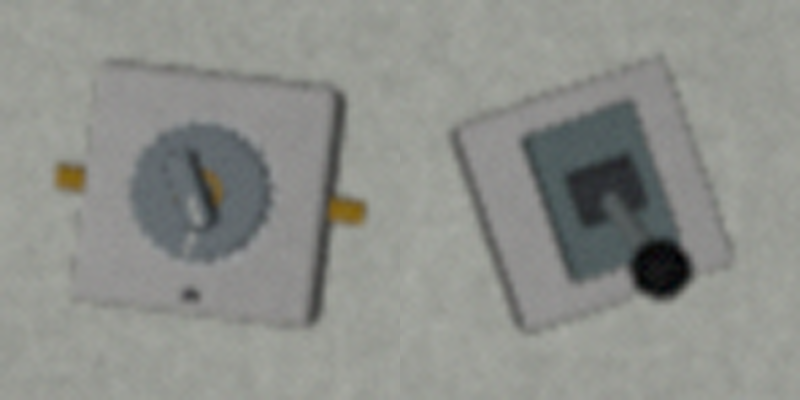

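Left half of the crop: the valve, with its bar pointing near the white mark. Candidates for the outlet in the top picture are red at (392,321), red at (334,280) and white at (405,238). The white one fits, since the red ones are ruled out; the right half of the crop shows its ball at about (418,246).

```bash
cat >> h.py <<'E'
def go(p,yaw=None):
    s=state(); from scipy.spatial.transform import Rotation as R
    Rm=R.from_euler('xyz',s['tcp_rot']).as_matrix()
    print('slide m',np.round(Rm.T@(np.array(p)-s['eef_pos'])/1000,4),'roll',None if yaw is None else round(s['tcp_rot'][2]-yaw,4),'at',np.round(s['eef_pos'],1),np.round(s['tcp_rot'],3))
E
python3 - <<'E'
from h import *
np.set_printoptions(precision=3,suppress=True)
c=imaging.read_camera('top')
P=np.array([at_depth(c,(u,v)) for v in range(218,282) for u in range(225,292)])
Q=P[(P[:,2]>100)&(P[:,2]<125)]; w,V=np.linalg.eigh(np.cov(Q[:,:2].T)); print('bar',Q.mean(0),len(Q),V[:,1],w**.5)
go((370,-280,214))
E
```

```text
bar [502.909 181.371 110.825] 83 [-0.938 -0.347] [ 3.68  10.007]
slide m [ 0.205 -0.209  0.001] roll None at [ 280.2 -558.7  214.7] [ 3.141 -0.     0.465]
```

Request:
step_arm:
  increments:
    - {"slide":[0.206,-0.21,0],"roll":-0.93}
    - {"slide":[0.206,-0.21,0],"roll":-0.93}
    - {"slide":[0.206,-0.21,0],"roll":-0.93}
    - {"slide":[0.206,-0.21,0],"roll":-0.93}
    - {"slide":[0.206,-0.21,0],"roll":-0.93}

```text
t: 1.62
eef_pos: [370.5, -276.4, 214.9]
tcp_rot: [3.141, 0.0, 1.402]
ft_force: [1.3, 0.5, -0.0]
opening: 1.002
grip_force: 0.0
```

```bash
python3 -c "
from h import *
print(state()['joints']);go((450,0,214),2.4)"
```

```text
[-7.84018631e-01  2.59857908e-01  1.94116621e+00  1.29188070e-04
  9.40123136e-01 -6.14900795e-01]
slide m [0.2858 0.0318 0.0009] roll -0.9984 at [ 370.5 -276.4  214.9] [3.141 0.    1.402]
```

Request:
step_arm:
  increments:
    - {"slide":[0.286,0.032,0],"roll":-0.93}
    - {"slide":[0.286,0.032,0],"roll":-0.93}
    - {"slide":[0.286,0.032,0],"roll":-0.93}
    - {"slide":[0.286,0.032,0],"roll":-0.93}
    - {"slide":[0.286,0.032,0],"roll":-0.93}

```text
t: 2.25
eef_pos: [452.1, -0.2, 214.9]
tcp_rot: [3.141, 0.001, 2.333]
ft_force: [1.5, -0.4, 0.1]
opening: 0.997
grip_force: 0.0
```

```bash
python3 -c "
from h import *
print(state()['joints']);go((503,181,200),3.496)"
```

```text
[-1.46647718e-01  2.45213274e-01  1.96294766e+00  5.44844098e-05
  9.32729130e-01 -9.08596371e-01]
slide m [0.096  0.1618 0.0149] roll -1.1633 at [ 4.521e+02 -2.000e-01  2.149e+02] [3.141e+00 1.000e-03 2.333e+00]
```

Request:
step_arm:
  increments:
    - {"slide":[0.096,0.162,0.015],"roll":-0.93}
    - {"slide":[0.096,0.162,0.015],"roll":-0.93}
    - {"slide":[0.096,0.162,0.015],"roll":-0.93}
    - {"slide":[0.096,0.162,0.015],"roll":-0.93}
    - {"slide":[0.096,0.162,0.015],"roll":-0.93}

```text
t: 2.88
eef_pos: [504.0, 179.2, 199.3]
tcp_rot: [-3.141, -0.0, -3.02]
ft_force: [-0.5, 0.1, 0.9]
opening: 0.999
grip_force: 0.0
```

Request:
step_arm:
  increments:
    - {"slide":[0,0,0],"roll":-0.18}
    - {"slide":[0,0,0],"roll":-0.233}
    - {"slide":[0,0,0],"roll":-0.233}
    - {"slide":[0,0,0],"roll":-0.233}

```text
t: 3.38
eef_pos: [504.2, 178.2, 199.6]
tcp_rot: [-3.142, 0.0, -2.797]
ft_force: [-0.3, -0.1, -0.5]
opening: 1.0
grip_force: 0.0
```

```bash
python3 - <<'E'
from h import *
np.set_printoptions(precision=3,suppress=True)
print(state()['joints']);go((503,181,82),3.496-2*np.pi)
# independent check with scene camera
c=imaging.read_camera('scene')
v0,v1,u0,u1=215,262,318,372
P=np.array([at_depth(c,(u,v)) for v in range(v0,v1) for u in range(u0,u1)])
for lo,hi in ((107,114),(68,75),(53,57)):
    Q=P[(P[:,2]>lo)&(P[:,2]<hi)&(abs(P[:,0]-503)<70)&(abs(P[:,1]-181)<70)]
    if len(Q): print(lo,len(Q),Q.mean(0),Q.min(0),Q.max(0))
print(proj(c,(503,181,110)))
im=c['color'].copy(); a=im[150:270,270:430]
cv2.imwrite('pics/s1.png',cv2.resize(a,(800,600),interpolation=cv2.INTER_CUBIC)[...,::-1])
E
```

```text
[ 0.216  0.38   1.798 -0.     0.963 -1.699]
slide m [0.    0.003 0.118] roll -0.0096 at [504.2 178.2 199.6] [-3.142  0.    -2.797]
107 40 [502.345 176.504 110.903] [487.356 168.849 107.16 ] [518.381 184.965 113.907]
68 154 [507.251 170.191  72.352] [470.265 143.159  68.064] [531.738 209.118  74.93 ]
53 374 [514.44  162.976  55.078] [443.432 119.054  53.008] [560.321 231.781  56.977]
[347.055 222.083]
```

View pics/s1.png

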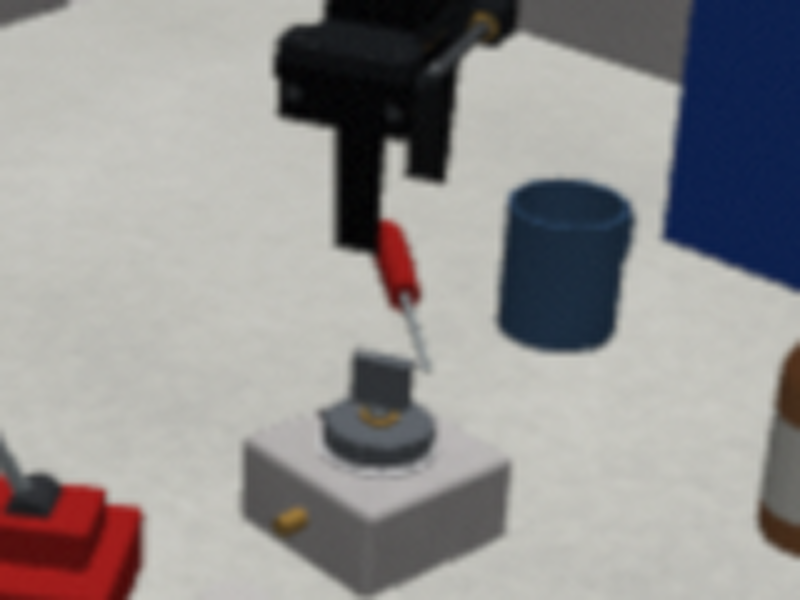

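Request:
step_arm:
  increments:
    - {"slide":[0.0,0.002,0.05],"roll":-0.01}
    - {"slide":[0.0,0.002,0.09],"roll":-0.01}
    - {"slide":[0.0,0.002,0.117],"roll":-0.01}
    - {"slide":[0.0,0.002,0.117],"roll":-0.01}
  fingers: 0.5

```text
t: 3.92
eef_pos: [502.7, 179.9, 81.2]
tcp_rot: [3.141, -0.003, -2.786]
ft_force: [-0.3, -0.0, 1.1]
opening: 0.636
grip_force: 0.0
```

Request:
step_arm:
  increments:
    - {"slide":[0,0,0],"roll":0}
    - {"slide":[0,0,0],"roll":0}
  fingers: 0.2

```text
t: 4.18
eef_pos: [504.0, 180.2, 83.9]
tcp_rot: [-3.141, 0.002, -2.785]
ft_force: [-0.4, -0.3, -0.1]
opening: 0.432
grip_force: 0.0
```

```bash
python3 - <<'E'
from h import *
np.set_printoptions(precision=3,suppress=True)
s=state();print({k:s[k] for k in ('eef_pos','tcp_rot','ft_force','moment','opening','grip_force')})
c=imaging.read_camera('scene'); a=c['color'][190:270,300:406]
cv2.imwrite('pics/s2.png',cv2.resize(a,(795,600),interpolation=cv2.INTER_CUBIC)[...,::-1])
E
```

```text
{'eef_pos': array([504.026, 180.225,  83.856]), 'tcp_rot': array([-3.141,  0.002, -2.785]), 'ft_force': array([-0.366, -0.349, -0.106]), 'moment': array([ 0.137, -0.137,  0.048]), 'opening': 0.4318535521656817, 'grip_force': 0.0}
```

View pics/s2.png

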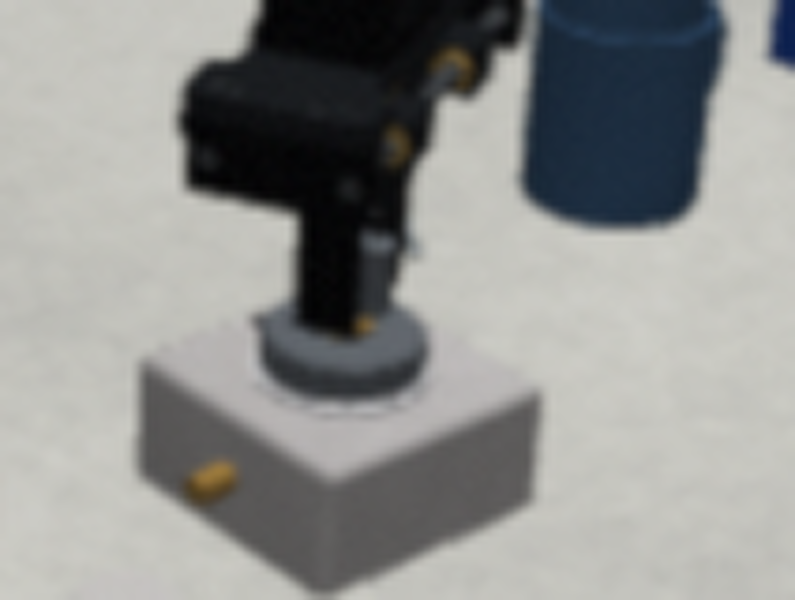

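Request:
step_arm:
  increments:
    - {"slide":[0,0,0],"roll":0}
    - {"slide":[0,0,0],"roll":0}
    - {"slide":[0,0,0],"roll":0}
    - {"slide":[0,0,0],"roll":0}
    - {"slide":[0,0,0],"roll":0}
  fingers: 0.0

```text
t: 4.85
eef_pos: [503.2, 180.9, 82.9]
tcp_rot: [3.141, 0.0, -2.786]
ft_force: [-2.3, 6.6, 4.9]
opening: 0.127
grip_force: 30.0
```

```bash
cat > st.py <<'E'
from h import *
np.set_printoptions(precision=3,suppress=True)
s=state();print({k:s[k] for k in ('t','eef_pos','tcp_rot','ft_force','moment','opening','grip_force')},s['joints'],s['tau'])
yaw=s['tcp_rot'][2];print('lateral force along tool x,y',s['ft_force'][:2]@[[np.cos(yaw),np.sin(yaw)],[np.sin(yaw),-np.cos(yaw)]])
E
python3 st.py
```

```text
{'t': 4.85, 'eef_pos': array([503.172, 180.932,  82.881]), 'tcp_rot': array([ 3.141,  0.   , -2.786]), 'ft_force': array([-2.324,  6.614,  4.898]), 'moment': array([ 1.579,  0.422, -0.053]), 'opening': 0.1268386824219215, 'grip_force': 29.97468262910843} [ 0.221  0.542  1.911  0.002  0.689 -1.707] [ -4.157 -54.034 -16.941  -1.429  -0.242  -0.047]
lateral force along tool x,y [-0.125  7.009]
```

Request:
step_arm:
  increments:
    - {"slide":[0,0.001,0],"roll":0.05}
    - {"slide":[0,0.001,0],"roll":0.1}
    - {"slide":[0,0.001,0],"roll":0.15}
    - {"slide":[0,0.001,0],"roll":0.2}
    - {"slide":[0,0.001,0],"roll":0.2}

```text
t: 5.48
eef_pos: [503.2, 181.0, 82.9]
tcp_rot: [-3.141, 0.0, -2.985]
ft_force: [-1.0, -0.0, 4.7]
opening: 0.125
grip_force: 30.0
```

```bash
python3 st.py
```

```text
{'t': 5.475, 'eef_pos': array([503.16 , 180.99 ,  82.861]), 'tcp_rot': array([-3.141,  0.   , -2.985]), 'ft_force': array([-1.002, -0.014,  4.687]), 'moment': array([-0.033,  0.116, -0.092]), 'opening': 0.12483239634356952, 'grip_force': 29.982279539108276} [ 0.222  0.542  1.911 -0.     0.689 -1.505] [  0.182 -53.516 -16.733   0.032  -0.246   0.378]
lateral force along tool x,y [0.992 0.142]
```

Request:
step_arm:
  increments:
    - {"slide":[0,0,0],"roll":0.05}
    - {"slide":[0,0,0],"roll":0.1}
    - {"slide":[0,0,0],"roll":0.15}
    - {"slide":[0,0,0],"roll":0.2}
    - {"slide":[0,0,0],"roll":0.2}

```text
t: 6.1
eef_pos: [503.2, 180.9, 82.8]
tcp_rot: [-3.141, 0.0, 3.099]
ft_force: [-1.9, -2.0, 5.3]
opening: 0.125
grip_force: 30.0
```

```bash
python3 st.py
```

```text
{'t': 6.1, 'eef_pos': array([503.178, 180.892,  82.822]), 'tcp_rot': array([-3.141,  0.   ,  3.099]), 'ft_force': array([-1.874, -2.031,  5.298]), 'moment': array([-0.361,  0.11 , -0.045]), 'opening': 0.12487602370242029, 'grip_force': 29.99370038509369} [ 0.222  0.542  1.911 -0.     0.688 -1.306] [  0.941 -52.997 -16.747   0.306  -0.365   0.346]
lateral force along tool x,y [ 1.786 -2.109]
```

Request:
step_arm:
  increments:
    - {"slide":[0,0,0],"roll":0.03}
    - {"slide":[0,0,0],"roll":0.06}
    - {"slide":[0,0,0],"roll":0.1}
    - {"slide":[0,0,0],"roll":0.1}

```text
t: 6.6
eef_pos: [503.2, 180.8, 82.8]
tcp_rot: [-3.141, 0.0, 2.999]
ft_force: [-1.2, -3.2, 6.0]
opening: 0.129
grip_force: 30.0
```

```bash
python3 st.py
```

```text
{'t': 6.6, 'eef_pos': array([503.159, 180.833,  82.811]), 'tcp_rot': array([-3.141,  0.   ,  2.999]), 'ft_force': array([-1.248, -3.16 ,  6.023]), 'moment': array([-0.463,  0.063, -0.02 ]), 'opening': 0.1292208690500887, 'grip_force': 29.994220733642578} [ 0.222  0.542  1.911 -0.001  0.689 -1.207] [  1.244 -52.909 -16.8     0.417  -0.41    0.217]
lateral force along tool x,y [ 0.787 -3.305]
```

Request:
step_arm:
  increments:
    - {"slide":[0,0,0],"roll":0.03}
    - {"slide":[0,0,0],"roll":0.06}
    - {"slide":[0,0,0],"roll":0.06}

```text
t: 6.98
eef_pos: [503.1, 180.8, 82.8]
tcp_rot: [-3.141, 0.0, 2.94]
ft_force: [-2.7, -3.0, 6.2]
opening: 0.125
grip_force: 30.0
```

```bash
python3 st.py
```

```text
{'t': 6.975, 'eef_pos': array([503.119, 180.791,  82.801]), 'tcp_rot': array([-3.141,  0.   ,  2.94 ]), 'ft_force': array([-2.676, -2.979,  6.163]), 'moment': array([-0.558,  0.127,  0.112]), 'opening': 0.12498756272723957, 'grip_force': 30.003384947776794} [ 0.222  0.542  1.911 -0.001  0.689 -1.147] [  1.228 -52.885 -16.833   0.593  -0.431   0.311]
lateral force along tool x,y [ 2.025 -3.454]
```

Request:
step_arm:
  increments:
    - {"slide":[0,0,0],"roll":0.02}
    - {"slide":[0,0,0],"roll":0.04}
    - {"slide":[0,0,0],"roll":0.04}

```text
t: 7.35
eef_pos: [503.1, 180.8, 82.8]
tcp_rot: [-3.141, 0.0, 2.9]
ft_force: [-1.0, -3.0, 5.8]
opening: 0.123
grip_force: 30.0
```

```bash
python3 st.py
```

```text
{'t': 7.35, 'eef_pos': array([503.124, 180.765,  82.803]), 'tcp_rot': array([-3.141,  0.   ,  2.9  ]), 'ft_force': array([-1.047, -2.979,  5.845]), 'moment': array([-0.593,  0.112,  0.218]), 'opening': 0.12291146781451161, 'grip_force': 30.013728439807892} [ 0.222  0.542  1.911 -0.001  0.689 -1.107] [  1.218 -52.872 -16.86    0.705  -0.448   0.348]
lateral force along tool x,y [ 0.305 -3.143]
```

Request:
step_arm:
  increments:
    - {"slide":[0,0,0],"roll":0}

```text
t: 7.48
eef_pos: [503.1, 180.7, 82.8]
tcp_rot: [-3.141, 0.0, 2.901]
ft_force: [-1.3, -4.3, 6.3]
opening: 0.124
grip_force: 30.0
```

```bash
python3 st.py
```

```text
{'t': 7.475, 'eef_pos': array([503.131, 180.741,  82.825]), 'tcp_rot': array([-3.141,  0.   ,  2.901]), 'ft_force': array([-1.258, -4.327,  6.318]), 'moment': array([-0.589,  0.105,  0.236]), 'opening': 0.12428717649894921, 'grip_force': 30.01276195049286} [ 0.222  0.542  1.911 -0.001  0.689 -1.107] [  1.211 -52.867 -16.859   0.698  -0.449   0.219]
lateral force along tool x,y [ 0.189 -4.502]
```

Request:
step_arm:
  increments:
    - {"slide":[0,0,0],"roll":0.015}
    - {"slide":[0,0,0],"roll":0.03}
    - {"slide":[0,0,0],"roll":0.03}

```text
t: 7.85
eef_pos: [503.1, 180.8, 82.8]
tcp_rot: [-3.141, 0.0, 2.871]
ft_force: [-1.7, -3.3, 5.8]
opening: 0.126
grip_force: 30.0
```

```bash
python3 st.py
```

```text
{'t': 7.85, 'eef_pos': array([503.126, 180.751,  82.82 ]), 'tcp_rot': array([-3.141,  0.   ,  2.871]), 'ft_force': array([-1.665, -3.349,  5.816]), 'moment': array([-0.575,  0.132,  0.306]), 'opening': 0.12582901699227297, 'grip_force': 30.025117099285126} [ 0.222  0.542  1.911 -0.001  0.689 -1.077] [  1.19  -52.861 -16.882   0.792  -0.463   0.402]
lateral force along tool x,y [ 0.708 -3.672]
```

Request:
step_arm:
  increments:
    - {"slide":[0,0,0],"roll":0.012}
    - {"slide":[0,0,0],"roll":0.012}
    - {"slide":[0,0,0],"roll":0.012}

```text
t: 8.22
eef_pos: [503.1, 180.7, 82.8]
tcp_rot: [-3.141, 0.0, 2.859]
ft_force: [-1.7, -3.8, 5.8]
opening: 0.125
grip_force: 30.0
```

```bash
python3 st.py
```

```text
{'t': 8.225, 'eef_pos': array([503.135, 180.729,  82.808]), 'tcp_rot': array([-3.141,  0.   ,  2.859]), 'ft_force': array([-1.661, -3.823,  5.778]), 'moment': array([-0.62 ,  0.124,  0.322]), 'opening': 0.12544690848008797, 'grip_force': 30.032588839530945} [ 0.222  0.542  1.911 -0.001  0.689 -1.066] [  1.149 -52.839 -16.895   0.82   -0.476   0.345]
lateral force along tool x,y [ 0.529 -4.135]
```

Request:
step_arm:
  increments:
    - {"slide":[0,0,0],"roll":0}
    - {"slide":[0,0,0],"roll":0}
    - {"slide":[0,0,0],"roll":0}
    - {"slide":[0,0,0],"roll":0}
    - {"slide":[0,0,0],"roll":0}
  fingers: 0.5

```text
t: 8.85
eef_pos: [503.1, 181.1, 82.6]
tcp_rot: [-3.142, 0.0, 2.856]
ft_force: [0.4, -0.8, -0.6]
opening: 0.493
grip_force: 0.0
```

Request:
step_arm:
  increments:
    - {"slide":[0,0,-0.04],"roll":0}
    - {"slide":[0,0,-0.1],"roll":0}
    - {"slide":[0,0,-0.15],"roll":0}
    - {"slide":[0,0,-0.15],"roll":0}
    - {"slide":[0,0,-0.15],"roll":0}

```text
t: 9.48
eef_pos: [502.7, 180.9, 231.9]
tcp_rot: [-3.141, -0.001, 2.856]
ft_force: [0.6, 0.4, 0.2]
opening: 0.501
grip_force: 0.0
```

```bash
python3 - <<'E'
from h import *
np.set_printoptions(precision=3,suppress=True)
print(state()['moment'],state()['joints'],state()['opening'])
c=imaging.read_camera('scene')
im=c['color']
a=cv2.resize(im[205:265,318:378],(400,400),interpolation=cv2.INTER_CUBIC)
b=cv2.resize(im[250:340,205:295],(400,400),interpolation=cv2.INTER_CUBIC)
cv2.imwrite('pics/s3.png',np.hstack([a,b])[...,::-1])
t=imaging.read_camera('top')
# ball & outlet
def blob(c,u0,u1,v0,v1,mask):
    P=np.array([at_depth(c,(u,v)) for v in range(v0,v1) for u in range(u0,u1)]); return P[mask(P)]
Q=blob(t,370,445,205,270,lambda P:(P[:,2]>115)&(P[:,2]<150)); print('ball top',len(Q),Q.mean(0),Q.max(0),Q.min(0))
Q=blob(c,215,265,250,290,lambda P:(P[:,2]>115)&(P[:,2]<150)&(P[:,0]<560)&(P[:,0]>480)); print('ball scene',len(Q),Q.mean(0) if len(Q) else 0)
print('fine',[(m['uv'],m['confidence']) for m in mark_of('scene','fine_grip')],[(m['uv'],m['confidence'],at_z(t,m['uv'],132)) for m in mark_of('top','lever_tip')])
print('scene lever',[(m['uv'],m['confidence'],at_z(c,m['uv'],132)) for m in mark_of('scene','lever_tip')])
E
```

```text
[ 0.108 -0.142 -0.044] [ 0.222  0.344  1.758 -0.     1.04  -1.063] 0.5014487468566161
ball top 109 [ 497.215 -190.472  138.939] [ 509.674 -180.069  148.256] [ 484.22  -203.687  115.721]
ball scene 128 [ 500.789 -197.874  135.123]
fine [([343.8, 222.7], 0.67), ([315.3, 289.3], 0.55)] [([343.4, 291.5], 0.57, array([403.685, -23.761, 132.   ])), ([416.2, 245.3], 0.51, array([ 508.484, -188.275,  132.   ])), ([404.8, 339.5], 0.44, array([ 296.566, -161.586,  132.   ]))]
scene lever [([194.8, 230.1], 0.73, array([ 291.878, -164.559,  132.   ])), ([260.6, 226.8], 0.66, array([392.349, -32.99 , 132.   ])), ([234.3, 263.8], 0.45, array([ 483.839, -187.257,  132.   ])), ([350.9, 318.5], 0.4, array([ 792.274, -142.498,  132.   ]))]
```

View pics/s3.png

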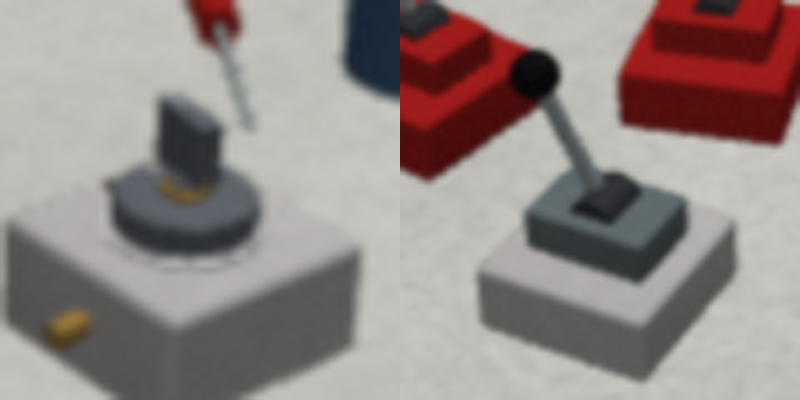

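The left half shows the bar turned and the coarse knob unchanged. The right half shows the white outlet's lever leaning towards the robot, with its ball at about scene (236,265).

Request:
step_arm:
  increments:
    - {"slide":[-0.062,-0.385,0],"roll":0.93}
    - {"slide":[-0.062,-0.385,0],"roll":0.93}
    - {"slide":[-0.062,-0.385,0],"roll":0.93}
    - {"slide":[-0.062,-0.385,0],"roll":0.93}
    - {"slide":[-0.062,-0.385,0],"roll":0.93}
  fingers: 0.0

```text
t: 10.35
eef_pos: [463.2, -130.9, 232.2]
tcp_rot: [-3.141, -0.0, 1.92]
ft_force: [0.6, -0.1, 1.3]
opening: 0.038
grip_force: 0.0
```

```bash
python3 -c "
from h import *
go((454,-206,230),1.898)"
```

```text
slide m [-0.0674 -0.0344  0.0022] roll 0.0218 at [ 463.2 -130.9  232.2] [-3.141 -0.     1.92 ]
```

Request:
step_arm:
  increments:
    - {"slide":[-0.067,-0.034,0],"roll":0.022}
    - {"slide":[-0.067,-0.034,0],"roll":0.022}
    - {"slide":[-0.067,-0.034,0.05],"roll":0.022}
    - {"slide":[-0.067,-0.034,0.108],"roll":0.022}
    - {"slide":[-0.067,-0.034,0.108],"roll":0.022}

```text
t: 10.98
eef_pos: [453.7, -202.1, 121.8]
tcp_rot: [-3.137, -0.006, 1.904]
ft_force: [-0.2, -0.1, 0.6]
opening: 0.007
grip_force: 0.0
```

```bash
python3 - <<'E'
from h import *
go((454,-206,123),1.898)
d=np.array([.947,.321]); b=np.array([533,-179])
for a in (-25,0,13,40): p=b+d*(a); print(a); go((*p,123),1.898)
c=imaging.read_camera('scene')
cv2.imwrite('pics/s4.png',cv2.resize(c['color'][190:340,160:360],(800,600),interpolation=cv2.INTER_CUBIC)[...,::-1])
E
```

```text
slide m [-0.0038 -0.001  -0.0012] roll 0.0064 at [ 453.7 -202.1  121.8] [-3.137 -0.006  1.904]
-25
slide m [-0.004   0.0575 -0.0015] roll 0.0064 at [ 453.7 -202.1  121.8] [-3.137 -0.006  1.904]
0
slide m [-0.0042  0.0825 -0.0016] roll 0.0064 at [ 453.7 -202.1  121.8] [-3.137 -0.006  1.904]
13
slide m [-0.0043  0.0955 -0.0017] roll 0.0064 at [ 453.7 -202.1  121.8] [-3.137 -0.006  1.904]
40
slide m [-0.0045  0.1225 -0.0018] roll 0.0064 at [ 453.7 -202.1  121.8] [-3.137 -0.006  1.904]
```

View pics/s4.png

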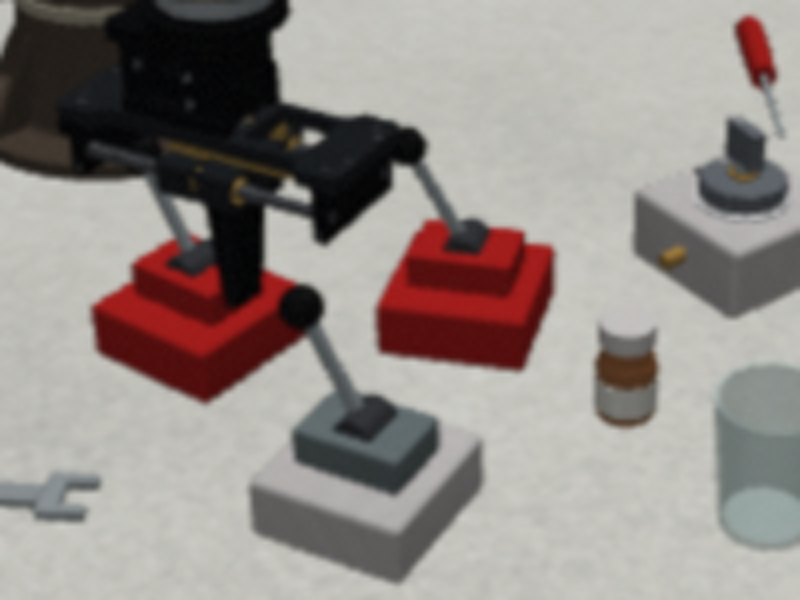

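The fingertips, at crop (240,290), are behind the ball at crop (300,307), and the body is clear above.

Request:
step_arm:
  increments:
    - {"slide":[-0.004,0.02,-0.001],"roll":0}
    - {"slide":[-0.004,0.04,-0.001],"roll":0}
    - {"slide":[-0.004,0.06,-0.001],"roll":0}
    - {"slide":[-0.004,0.075,-0.001],"roll":0}
    - {"slide":[-0.004,0.085,-0.001],"roll":0}

```text
t: 11.65
eef_pos: [537.9, -179.2, 126.4]
tcp_rot: [3.141, 0.001, 1.905]
ft_force: [-0.4, -1.1, 0.2]
opening: 0.003
grip_force: 0.4
```

Request:
step_arm:
  increments:
    - {"slide":[0,0.004,0],"roll":0}
    - {"slide":[0,0.008,0],"roll":0}
    - {"slide":[0,0.008,0],"roll":0}

```text
t: 12.02
eef_pos: [544.4, -177.0, 125.5]
tcp_rot: [-3.141, -0.0, 1.904]
ft_force: [-0.1, 0.2, -0.4]
opening: 0.004
grip_force: 0.0
```

```bash
cat > lev.py <<'E'
from h import *
np.set_printoptions(precision=2,suppress=True)
c=imaging.read_camera('scene'); s=state(); print(s['eef_pos'],s['ft_force'],s['moment'])
for th in (.7,.85,1.0):
    a=80*np.sin(th-.5); print(th,proj(c,(533+.947*a,-179+.321*a,62+80*np.cos(th-.5))))
print([(m['uv'],round(m['confidence'],2)) for m in mark_of('scene','lever_tip')])
cv2.imwrite('pics/s5.png',cv2.resize(c['color'][220:340,200:360],(800,600),interpolation=cv2.INTER_CUBIC)[...,::-1])
E
python3 lev.py
```

```text
[ 544.3  -177.04  125.53] [-0.06 -0.11  0.29] [ 0.03 -0.09 -0.  ]
0.7 [257.01 269.96]
0.85 [261.6  272.57]
1.0 [265.99 275.75]
[([262.9, 274.1], 0.57), ([193.2, 228.6], 0.51)]
```

View pics/s5.png

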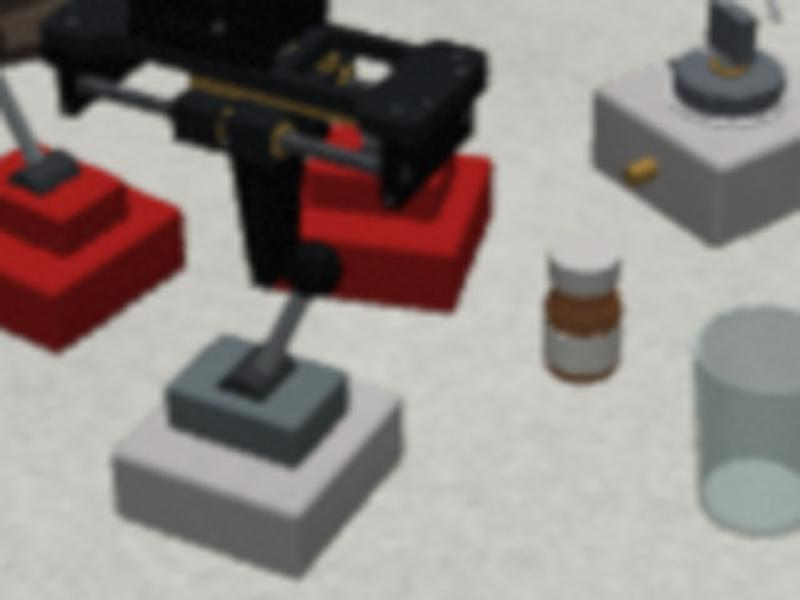

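The ball is at scene (262.6,273.6), which is about 0.88 rad. I'll push on until it meets the stop.

Request:
step_arm:
  increments:
    - {"slide":[0,0.003,0],"roll":0}
    - {"slide":[0,0.006,0],"roll":0}
    - {"slide":[0,0.006,0],"roll":0}

```text
t: 12.5
eef_pos: [550.3, -175.0, 125.6]
tcp_rot: [3.141, 0.0, 1.904]
ft_force: [0.2, -0.5, -0.0]
opening: 0.006
grip_force: 0.0
```

```bash
python3 lev.py
```

```text
[ 550.25 -174.99  125.62] [-0.55 -0.22 -0.07] [ 0.  -0.1  0. ]
0.7 [257.01 269.96]
0.85 [261.6  272.57]
1.0 [265.99 275.75]
[([267.1, 274.2], 0.74), ([194.6, 227.8], 0.42)]
```

Request:
step_arm:
  increments:
    - {"slide":[0,0.002,0],"roll":0}
    - {"slide":[0,0.004,0],"roll":0}
    - {"slide":[0,0.004,0],"roll":0}

```text
t: 12.98
eef_pos: [551.5, -174.3, 125.4]
tcp_rot: [-3.136, -0.001, 1.904]
ft_force: [-15.2, -7.6, 4.7]
opening: 0.004
grip_force: 8.3
```

```bash
python3 lev.py
```

```text
[ 551.5  -174.35  125.37] [-14.19  -7.05   4.15] [-1.27  2.37  0.01]
0.7 [257.01 269.96]
0.85 [261.6  272.57]
1.0 [265.99 275.75]
[([192.3, 228.9], 0.71), ([266.9, 272.3], 0.53)]
```

The wrist reads 15 N, so the lever is at its stop. Next I back off and rise.

Request:
step_arm:
  increments:
    - {"slide":[0,-0.02,0],"roll":0}
    - {"slide":[0,-0.045,0],"roll":0}
    - {"slide":[0,-0.045,-0.05],"roll":0}
    - {"slide":[0,-0.045,-0.11],"roll":0}
    - {"slide":[0,-0.045,-0.11],"roll":0}

```text
t: 13.7
eef_pos: [512.8, -189.1, 239.9]
tcp_rot: [3.136, 0.006, 1.904]
ft_force: [-0.3, 0.5, -0.4]
opening: 0.003
grip_force: 0.0
```

```bash
python3 lev.py; python3 - <<'E'
from h import *
c=imaging.read_camera('top'); print([(m['uv'],round(m['confidence'],2)) for m in mark_of('top','coarse_mark')])
E
```

```text
[ 511.89 -188.65  237.32] [ 0.98 -0.02 -0.74] [-0.03 -0.11  0.  ]
0.7 [257.01 269.96]
0.85 [261.6  272.57]
1.0 [265.99 275.75]
[([265.1, 274.5], 0.74), ([192.3, 228.6], 0.68), ([382.3, 217.2], 0.62), ([145.7, 315.3], 0.55), ([265.0, 226.5], 0.5)]
[([251.8, 260.3], 0.58)]
```

View pics/s5.png

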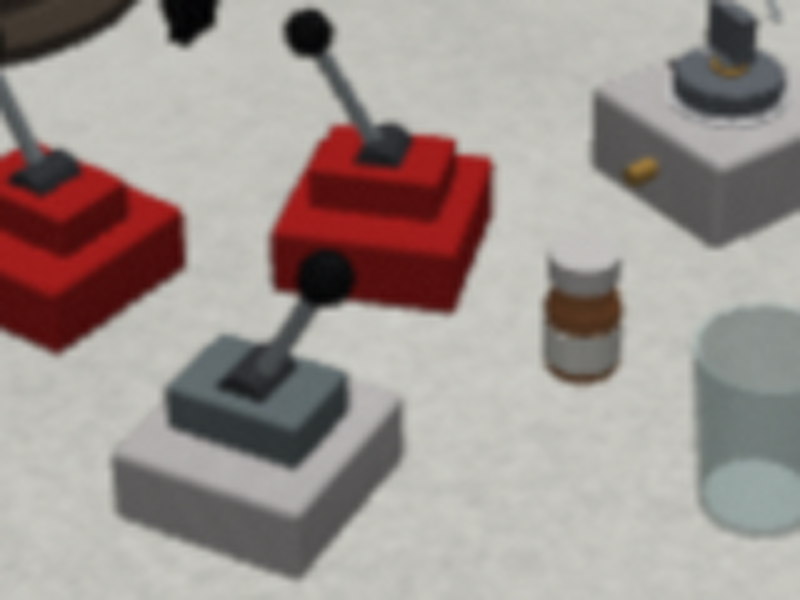

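The lever is fully over, with the ball at scene (265,275.5), and the arm is clear. Handing in.

```bash
python3 -c "
from h import *
print(env.job_done())"
```

```text
the job is handed in; nothing more can be done
None
```

I nipped the fine knob up on its seat at about 0.32 N m and let it go, then threw the white outlet's lever to its stop; the coarse knob shows no visible movement, and the job is handed in, though no verdict came back.

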